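# Stack washer and bushing on a heat-sink bolt

## Robot

A 6-joint arm with a two-finger parallel gripper is mounted at the origin on the work surface. World frame = base frame: x ahead of the robot, y to its left, z up, the work surface at z = 0. Lengths are in m, angles in rad, forces in N, time in s.
With the tool pointing down it reaches from about 0.3 to 0.875 m from the base axis. Payload 4.2 kg.
Tool frame: the origin (TCP) lies on the centre line of the jaws, within the pads' length; the fingertips stand 17 mm ahead of it and the grasp point (between the pads) lies 2 mm behind it (arm.tip_reach is the distance from the TCP to the fingertips, in m); z points along the fingers, y is the line along which they close (so a half turn about z gives the same grasp; the last joint's range is limited). The gripper opens to 85 mm and grips with 20 to 120 N. Pads are 22 mm wide; open, the fingers measure 114 mm over their backs; the gripper's body (76 mm by 85 mm) begins 54 mm behind the grasp point. The pads swing forward as they close: fully open they stand 13 mm farther back than shut.
Start: joints at [-1.122, 0.32, 1.565, -0, 1.257, -0.02], TCP at [0.26, -0.513, 0.248] pointing down, gripper open.
Joint ranges: [-3.11, 3.11], [-0.84, 2.01], [0.21, 2.61], [-1.34, 4.49], [0.05, 2.63], [-2.56, 2.56]. Speed limits (rad/s): [2.57, 2.57, 3.14, 3.14, 3.14, 3.14].

## Interface

Orientations are given as a unit quaternion [x, y, z, w].
In Python, from rig import arm, vision, ticket gives the robot as it stands. The module is installed in compiled form; this text tells all that it offers.
- The arm moves only by the tool servo_tool, never from a script. Its argument "commands" is a list of rows, each an object of numbers: "tx", "ty", "tz": the shift along the tool's x, y, z in cm; "rx", "ry", "rz": the turn, a rotation vector about the tool's x, y, z in rad; "hand": the finger opening in cm, from 0 to 8.54. In form: [{"tx": .., "ty": .., "tz": .., "rx": .., "ry": .., "rz": .., "hand": ..}, ...]. A call has 1 to 20 rows; each row shifts and turns the commanded pose from where the row before left it, along the tool's axes as they then stand; what a row does not reach is not made up. A row lasts 1/10 s, in which the tool goes at most 50 mm and 8.59 degrees, less where a joint would pass 70% of its speed; a pose out of reach is approached as far as the arm can. A call is refused whole if a number of a shift passes 5 or a number of a turn 0.15, either way. A call with a gripper value outside its range is refused whole. The fingers move at their own pace and stop on an object; the grip force is fixed at half the most. Time passes only in rows, so rows that do not move let the fingers close. It gives the time, the measured TCP pose, the force, the opening and the grip force at its end, in the units of the state.
- arm.sense(): the state, without advancing time (a new reading comes with each control period).
- vision.read_camera(name): name is "scene" or "side" or "wrist"; returns a dict with "img" (480x640x3 uint8, red, green, blue), "z_map" (480x640 float32, m along the optical axis (not along the pixel's ray), 0 where there is no reading), "fx", "fy", "cx", "cy" (pixels), "R" (3x3) and "t" (3): a world point X has camera coordinates R X + t. Camera axes: x right, y down, z forward; pixel columns grow to the right and rows downward; lengths in m; the calibration is good to about 2 mm. A picture is of the moment at which its call begins.
- ticket.close_job(): hands the job in; it is judged then, once.
The state is a dict: "clock": time; "q": joint angles; "qd": joint speeds; "joint_efforts": joint torques, N m; "eef_pos": TCP position; "eef_rot": TCP orientation; "force": force on the tool from outside, world axes, zero at the start; "moment": the same for the moment, N m; "grip_width": opening from 0.0 (shut) to 1.0 (fully open); "grasp_force": force on a finger pad.
Only numpy, scipy, OpenCV 4.12 (cv2) and the standard library are available. Lean on these libraries where they do the work, as an engineer would, in place of code of your own. Each camera call takes 0.05 s, during which the arm holds its last target. There are 200 camera calls.

## Task

The spacer is already on the upright bolt of the heat-sink plate. Thread the large flat steel washer over the bolt so that it lies on the spacer, and then thread the flanged white bushing over the bolt, flange down, so that it stands on the washer; leave the stack complete with both parts sitting level and let go.

Things in the scene. Friction and masses are not known exactly. Their poses are not given: they have to be found in the camera images.
- bolt_tip (a point): Top end, on the axis, of the upright threaded steel bolt, 88 mm above the work surface. The bolt is 12 mm across, its top 9 mm tapering to 4 mm; it stands in the middle of a fixed dark metal heat-sink plate, 110 x 110 mm, 12 mm thick, with 5 mm high screw heads near its corners. Axes: z up, x and y along the plate's sides. The plate's place and yaw vary.
- spacer: Aluminium spacer ring, outer diameter 44 mm, bore 14 mm, 20 mm high, already on the bolt and resting on the plate: its top is 32 mm above the work surface, and the bolt stands 56 mm out of it. Origin at the centre of its underside, z up along its axis.
- washer: The large flat steel washer: a thick ring, outer diameter 56 mm, bore 28 mm, 12 mm thick, about 0.17 kg, lying flat on the work surface. Origin at the centre of its underside, z up along its axis. Not to be confused with the small steel washer (outer diameter 34 mm, bore 9 mm, 6 mm thick), which does not go over the bolt.
- bushing: The flanged bushing of white plastic: an upright tube 36 mm across and 32 mm high whose lowest 6 mm are a flange 50 mm across; bore 26 mm throughout; about 0.03 kg. Stands on the work surface, flange down. Origin at the centre of its underside, z up its axis. A plain white sleeve (26 mm across, 40 mm high, no flange) is not wanted. Washers, bushing and sleeve lie left and right of the plate, in changing places.
Not all that is in view belongs to the job. What is shaped like the bushing but turquoise is not meant.

How it is judged:
On the way:
1. the large washer lies flat on the spacer, around the bolt (horizontal distance between washer and bolt_tip below 0.012 m and height (world z) of washer between 0.028 and 0.037 m and angle between washer's own z axis and vertical below 0.17 rad), for 0.2 s.
At the end, for the whole second after the job is handed in: From below, spacer, large washer and flanged bushing are stacked on the bolt: each centre within 12 mm of the bolt axis, each underside within 4 mm of what it rests on, washer and bushing level within 9.5 degrees, flange down, slower than 20 mm/s (all of step 1 and horizontal distance between each of spacer, bushing and bolt_tip below 0.012 m and height (world z) of spacer between 0.008 and 0.016 m and height (world z) of bushing between 0.04 and 0.049 m and angle between bushing's own z axis and vertical below 0.17 rad and linear speed of each of washer, bushing below 0.02 m/s); the robot touches nothing.
It also fails if it takes over 67 s, if anything falls off the work surface, if the arm or the gripper's body presses on something with over 40 N, if the wrist force passes 120 N, or if a joint passes its speed limit or range.

## Working session

There is one attempt and no reset: what is moved stays moved. The work goes in short steps, Python scripts to look and compute and a tool call to move; the robot and the scene stay as the last step left them, time stands still between calls to the robot, and variables do not carry over. Pictures are saved under pics/ and viewed, at most 10 in all, crops included, and the job is handed in when it is done.

Besides the shell and the picture viewer there is one more tool, called after ">>>" by a JSON object that holds its "method" and its "body". servo_tool: Moves the arm, as the interface text tells. Its arguments: {"type":"object","properties":{"commands":{"type":"array"}},"required":["commands"]}

```bash
mkdir -p pics; cat > h.py <<'E'
import numpy as np, cv2
from rig import arm, vision, ticket
def cam(n):
    c=vision.read_camera(n); z=c["z_map"]; v,u=np.mgrid[:480,:640]
    P=np.stack([(u-c["cx"])/c["fx"]*z,(v-c["cy"])/c["fy"]*z,z],-1)
    W=(P-c["t"])@c["R"]; W[z<=0]=np.nan   # R^T (P-t)
    return c,W
E
python3 - <<'E'
from h import *
s=arm.sense(); print(s["clock"],s["eef_pos"],s["eef_rot"],s["grip_width"],arm.tip_reach)
for n in("scene","side"):
    c,W=cam(n); cv2.imwrite(f"pics/{n}0.png",c["img"][:,:,::-1]); np.savez(f"{n}0.npz",W=W,img=c["img"])
    print(n,-c["R"].T@c["t"],c["R"][2])
    z=W[...,2]; m=((z>0.004)&(z<0.12)).astype(np.uint8)
    k,l,st,ce=cv2.connectedComponentsWithStats(m)
    for i in range(1,k):
        if st[i,4]>60:
            p=W[l==i]; top=np.percentile(p[:,2],95); q=p[p[:,2]>top-.004]
            print(st[i],ce[i].round(),"top",top.round(4),"mid",((q[:,:2].max(0)+q[:,:2].min(0))/2).round(4),"ext",(q[:,:2].max(0)-q[:,:2].min(0)).round(3),c["img"][l==i].mean(0).round())
E
```

```text
0.0 [ 0.25961334 -0.51256317  0.24748032] [ 9.72652479e-01  2.32263613e-01 -1.83676423e-04 -8.57220639e-04] 1.0011611024385885 0.017
scene [ 0.92867094 -0.373727    0.65956621] [-0.51490001  0.50424175 -0.69326635]
[ 177    0  123   36 2833] [242.  13.] top 0.1078 mid [-0.7018  0.7533] ext [0.17  0.161] [74. 79. 78.]
[ 375    0  145   28 2136] [456.   9.] top 0.0889 mid [-0.1029  1.478 ] ext [0.118 0.127] [68. 72. 76.]
[   0   25  126   55 3591] [60. 51.] top 0.1014 mid [-0.8203  0.057 ] ext [0.207 0.281] [79. 80. 74.]
[ 405  100  235  120 9003] [511. 159.] top 0.1153 mid [0.5616 0.6789] ext [0.468 0.324] [82. 82. 76.]
[  0 103  10  23 122] [  3. 116.] top 0.0514 mid [-0.5415 -0.2134] ext [0.012 0.007] [15. 21. 19.]
[ 115  128  113   79 4401] [170. 170.] top 0.114 mid [0.0545 0.0167] ext [0.208 0.202] [73. 81. 67.]
[422 156  24  28 482] [433. 168.] top 0.0508 mid [0.4734 0.4472] ext [0.056 0.056] [ 97. 103. 105.]
[349 189  14   9  79] [356. 193.] top 0.0071 mid [0.3874 0.2659] ext [0.035 0.031] [150. 155. 157.]
[371 197  22  21 342] [382. 207.] top 0.0319 mid [0.4718 0.2602] ext [0.0
[... 2794 characters left out ...]
]
[175 303  27  27 542] [187. 316.] top 0.0334 mid [0.5633 0.2821] ext [0.036 0.034] [163. 163. 158.]
[220 315  28  29 589] [233. 329.] top 0.0334 mid [0.4692 0.2621] ext [0.036 0.035] [ 50. 131. 129.]
[124 324  29  30 640] [137. 339.] top 0.0331 mid [0.5958 0.3726] ext [0.037 0.036] [ 48. 128. 126.]
[261 346  19  16 222] [270. 353.] top 0.0086 mid [0.3847 0.2668] ext [0.033 0.033] [168. 171. 175.]
[ 128  371   45   50 1571] [150. 395.] top 0.0519 mid [0.4719 0.4477] ext [0.056 0.054] [115. 120. 124.]
[147 440  35  40 547] [166. 458.] top 0.1185 mid [0.3332 0.5365] ext [0.009 0.033] [26. 30. 30.]
[118 463  37  17 363] [136. 474.] top 0.1192 mid [0.3351 0.5696] ext [0.023 0.026] [96. 99. 98.]
```

View pics/scene0.png

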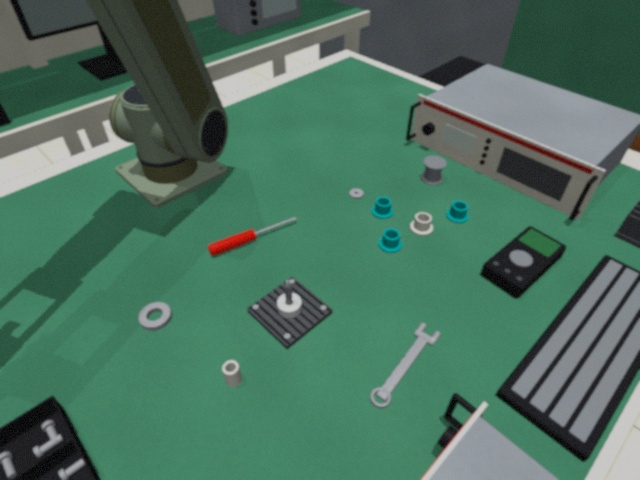

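View pics/side0.png

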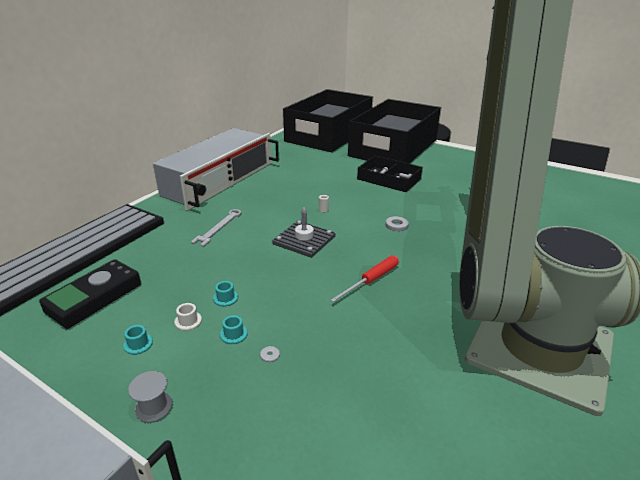

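The scene view shows the large washer at about (154,315), the bolt and spacer at (289,300), the white flanged bushing at (422,223) among three turquoise copies, and the plain sleeve at (231,373). The side view agrees: washer (397,223), bolt (304,220), bushing (187,316).

Next I move over the washer and refine the bolt position.

>>> {"method": "servo_tool", "body": {"commands": [{"tx":2.8,"ty":-2.2,"tz":1},{"tx":2.8,"ty":-2.2,"tz":1},{"tx":2.8,"ty":-2.2,"tz":1},{"tx":2.8,"ty":-2.2,"tz":1},{"tx":2.8,"ty":-2.2,"tz":1},{"tx":2.8,"ty":-2.2,"tz":1},{"tx":2.8,"ty":-2.2,"tz":1},{"tx":2.6,"ty":-2.2,"tz":1},{},{},{}]}}

```text
invalid input at $.commands[0]: expected keys tx, ty, tz, rx, ry, rz, hand
```

```bash
cat >> h.py <<'E'
from scipy.spatial.transform import Rotation as Ro
def to(x,y,z):
    s=arm.sense(); d=Ro.from_quat(s["eef_rot"]).inv().apply(np.array([x,y,z])-s["eef_pos"])
    print("delta tool cm",(d*100).round(2))
def disc(W,x,y,r,zl,zh):
    p=W[(np.hypot(W[...,0]-x,W[...,1]-y)<r)&(W[...,2]>zl)&(W[...,2]<zh)]
    if len(p)<8: return print("few",len(p))
    (c,rad)=cv2.minEnclosingCircle(p[:,:2].astype(np.float32))
    print(len(p),"enc",np.round(c,4),round(rad,4),"mean",p.mean(0).round(4)); return c
E
python3 - <<'E'
from h import *
for n in("scene","side"):
    W=np.load(n+"0.npz")["W"]
    disc(W,.536,-.073,.03,.05,.08); disc(W,.536,-.073,.03,.08,.1); disc(W,.536,-.073,.03,.028,.036)
c,W=cam("wrist"); cv2.imwrite("pics/w1.png",c["img"][:,:,::-1])
disc(W,.3777,-.2553,.045,.008,.018)
s=arm.sense(); print(s["clock"],s["eef_pos"],s["eef_rot"],s["q"],s["force"]); to(.3777,-.2553,.019)
E
```

```text
89 enc [ 0.5381 -0.0758] 0.0063 mean [ 0.5403 -0.0774  0.0657]
27 enc [ 0.5401 -0.0775] 0.0037 mean [ 0.539  -0.0759  0.0838]
319 enc [ 0.5381 -0.0747] 0.0224 mean [ 0.5403 -0.0774  0.0312]
57 enc [ 0.5336 -0.0716] 0.0056 mean [ 0.5337 -0.0714  0.065 ]
19 enc [ 0.5323 -0.0718] 0.0044 mean [ 0.5343 -0.0733  0.0841]
145 enc [ 0.535  -0.0746] 0.0227 mean [ 0.532  -0.0701  0.0328]
141 enc [ 0.358  -0.2666] 0.0149 mean [ 0.3565 -0.2676  0.0109]
0.15 [ 0.25964413 -0.51266208  0.24766381] [ 9.72656332e-01  2.32248117e-01 -1.39249191e-04 -6.72011553e-04] [-1.12201239e+00  3.20161616e-01  1.56540409e+00  1.45358920e-05
  1.25739945e+00 -1.99973923e-02] [-1.62148395  0.24104958 -0.73881428]
delta tool cm [ 22.16 -17.59  22.89]
```

View pics/w1.png

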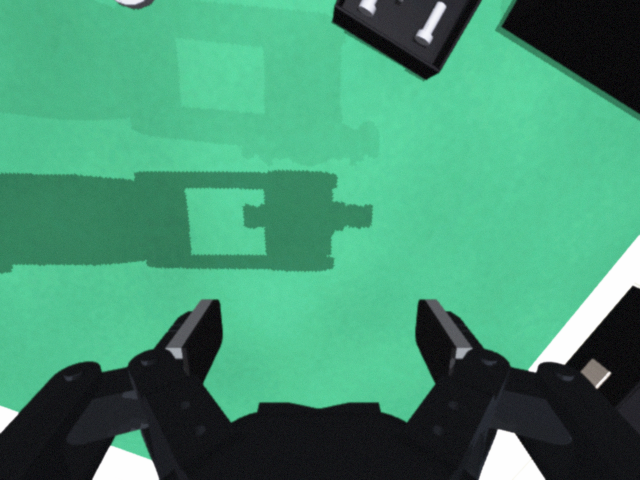

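The wrist picture shows the open fingers at about (200,340) and (440,340), and the washer's edge at (135,0). The move was refused because every row needs all seven keys, so I resend it in full.

>>> {"method": "servo_tool", "body": {"commands": [{"tx":2.8,"ty":-2.2,"tz":1,"rx":0,"ry":0,"rz":0,"hand":8.5},{"tx":2.8,"ty":-2.2,"tz":1,"rx":0,"ry":0,"rz":0,"hand":8.5},{"tx":2.8,"ty":-2.2,"tz":1,"rx":0,"ry":0,"rz":0,"hand":8.5},{"tx":2.8,"ty":-2.2,"tz":1,"rx":0,"ry":0,"rz":0,"hand":8.5},{"tx":2.8,"ty":-2.2,"tz":1,"rx":0,"ry":0,"rz":0,"hand":8.5},{"tx":2.8,"ty":-2.2,"tz":1,"rx":0,"ry":0,"rz":0,"hand":8.5},{"tx":2.8,"ty":-2.2,"tz":2,"rx":0,"ry":0,"rz":0,"hand":7.5},{"tx":2.6,"ty":-2.2,"tz":2,"rx":0,"ry":0,"rz":0,"hand":7.5},{"tx":0,"ty":0,"tz":2,"rx":0,"ry":0,"rz":0,"hand":7.5},{"tx":0,"ty":0,"tz":0,"rx":0,"ry":0,"rz":0,"hand":7.5},{"tx":0,"ty":0,"tz":0,"rx":0,"ry":0,"rz":0,"hand":7.5}]}}

```text
clock: 1.25
eef_pos: [0.3784, -0.2559, 0.1285]
eef_rot: [0.973, 0.232, -0.0, -0.0]
force: [0.3, 0.3, -0.2]
grip_width: 0.876
grasp_force: 0.0
```

```bash
python3 - <<'E'
from h import *
c,W=cam("wrist"); cv2.imwrite("pics/w2.png",c["img"][:,:,::-1])
disc(W,.3777,-.2553,.04,.008,.018); disc(W,.5365,-.0745,.03,.028,.036);disc(W,.5365,-.0745,.03,.05,.09)
s=arm.sense(); print(s["clock"],s["eef_pos"],s["eef_rot"],s["q"],s["grip_width"]); to(.3777,-.2553,.019)
print("cam",-c["R"].T@c["t"])
E
```

```text
2998 enc [ 0.3792 -0.2548] 0.0279 mean [ 0.3801 -0.2542  0.0118]
few 0
few 0
1.3 [ 0.37872303 -0.25643651  0.12901305] [9.72725460e-01 2.31958393e-01 4.00030180e-04 5.69385464e-04] [-6.20247626e-01  2.54873172e-01  1.99874060e+00 -1.86465224e-04
  8.86594690e-01  4.82485330e-01] 0.8795216176812228
delta tool cm [-0.05 -0.16 11.  ]
cam [ 0.44627394 -0.22172263  0.25413819]
```

View pics/w2.png

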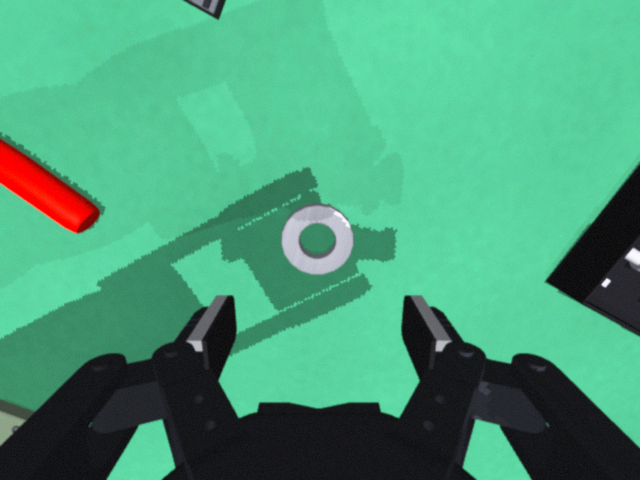

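The washer sits centred between the fingers at about (317,240). I descend and close.

>>> {"method": "servo_tool", "body": {"commands": [{"tx":0.1,"ty":-0.1,"tz":3,"rx":0,"ry":0,"rz":0,"hand":7.5},{"tx":0,"ty":0,"tz":3,"rx":0,"ry":0,"rz":0,"hand":7.5},{"tx":0,"ty":0,"tz":3,"rx":0,"ry":0,"rz":0,"hand":7.5},{"tx":0,"ty":0,"tz":1,"rx":0,"ry":0,"rz":0,"hand":7.5},{"tx":0,"ty":0,"tz":1,"rx":0,"ry":0,"rz":0,"hand":7.5},{"tx":0,"ty":0,"tz":0,"rx":0,"ry":0,"rz":0,"hand":7.5},{"tx":0,"ty":0,"tz":0,"rx":0,"ry":0,"rz":0,"hand":6.2},{"tx":0,"ty":0,"tz":0,"rx":0,"ry":0,"rz":0,"hand":6.2},{"tx":0,"ty":0,"tz":0,"rx":0,"ry":0,"rz":0,"hand":6.2}]}}

```text
clock: 2.2
eef_pos: [0.3793, -0.2547, 0.0192]
eef_rot: [0.973, 0.232, 0.001, 0.001]
force: [-0.4, 0.4, 0.4]
grip_width: 0.726
grasp_force: 0.0
```

```bash
python3 - <<'E'
from h import *
s=arm.sense(); print(s["clock"],s["eef_pos"],s["grip_width"],s["force"])
c,W=cam("side"); cv2.imwrite("pics/s2.png",cv2.resize(c["img"][170:260,340:460,::-1],(720,540)))
E
```

```text
2.2 [ 0.37929453 -0.25468732  0.01916114] 0.7255562625265292 [-0.40169353  0.4018422   0.39880991]
```

View pics/s2.png

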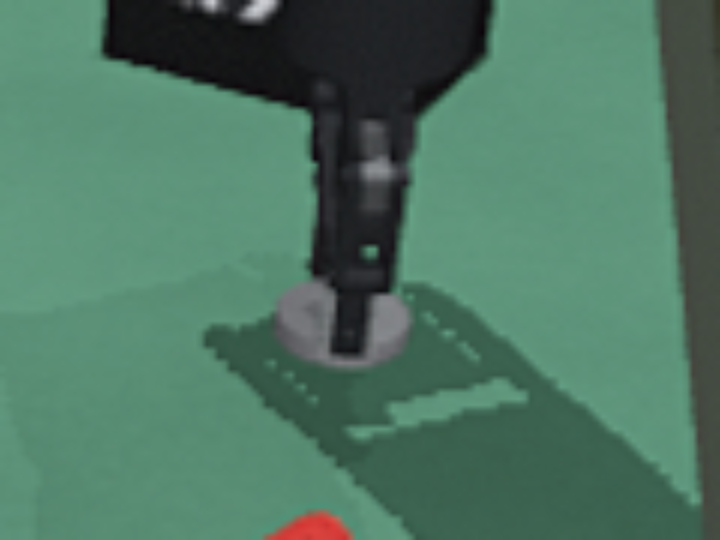

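The side crop shows a finger overlapping the washer's rim at about (350,355), with the tip slightly above the table. I go 2 mm deeper, close, then lift 11 cm.

>>> {"method": "servo_tool", "body": {"commands": [{"tx":0,"ty":0,"tz":0.2,"rx":0,"ry":0,"rz":0,"hand":6.2},{"tx":0,"ty":0,"tz":0,"rx":0,"ry":0,"rz":0,"hand":4.5},{"tx":0,"ty":0,"tz":0,"rx":0,"ry":0,"rz":0,"hand":4.5},{"tx":0,"ty":0,"tz":0,"rx":0,"ry":0,"rz":0,"hand":4.5},{"tx":0,"ty":0,"tz":0,"rx":0,"ry":0,"rz":0,"hand":4.5},{"tx":0,"ty":0,"tz":-0.5,"rx":0,"ry":0,"rz":0,"hand":4.5},{"tx":0,"ty":0,"tz":-1.5,"rx":0,"ry":0,"rz":0,"hand":4.5},{"tx":0,"ty":0,"tz":-3,"rx":0,"ry":0,"rz":0,"hand":4.5},{"tx":0,"ty":0,"tz":-3,"rx":0,"ry":0,"rz":0,"hand":4.5},{"tx":0,"ty":0,"tz":-3,"rx":0,"ry":0,"rz":0,"hand":4.5},{"tx":0,"ty":0,"tz":0,"rx":0,"ry":0,"rz":0,"hand":4.5},{"tx":0,"ty":0,"tz":0,"rx":0,"ry":0,"rz":0,"hand":4.5}]}}

```text
clock: 3.45
eef_pos: [0.3785, -0.2541, 0.1261]
eef_rot: [0.973, 0.232, 0.0, 0.0]
force: [0.4, 0.3, -2.5]
grip_width: 0.62
grasp_force: 63.7
```

```bash
python3 - <<'E'
from h import *
s=arm.sense(); print(s["clock"],s["eef_pos"],s["eef_rot"],s["grip_width"],s["force"],s["grasp_force"])
x,y,_=s["eef_pos"]
c,W=cam("side"); disc(W,x,y,.035,.09,.125)
c,W=cam("wrist"); m=(np.hypot(W[...,0]-x,W[...,1]-y)<.028)&(W[...,2]<.125)&(W[...,2]>.08); m[:, :]&=True; p=W[m]
print(len(p),np.percentile(p[:,2],[5,50,95]) if len(p) else 0)
to(.5365,-.0745,.128)
E
```

```text
3.45 [ 0.37846955 -0.2540983   0.12614926] [9.72647455e-01 2.32286296e-01 1.85242330e-05 6.14295352e-05] 0.6200502063804159 [ 0.37474998  0.29394323 -2.46521128] 63.679373357445
173 enc [ 0.378  -0.2535] 0.0341 mean [ 0.3753 -0.2463  0.1196]
9499 [0.11284129 0.11970293 0.12085334]
delta tool cm [22.25 -8.8  -0.32]
```

>>> {"method": "servo_tool", "body": {"commands": [{"tx":2.8,"ty":-1.1,"tz":0,"rx":0,"ry":0,"rz":0,"hand":4.5},{"tx":2.8,"ty":-1.1,"tz":0,"rx":0,"ry":0,"rz":0,"hand":4.5},{"tx":2.8,"ty":-1.1,"tz":0,"rx":0,"ry":0,"rz":0,"hand":4.5},{"tx":2.8,"ty":-1.1,"tz":0,"rx":0,"ry":0,"rz":0,"hand":4.5},{"tx":2.8,"ty":-1.1,"tz":0,"rx":0,"ry":0,"rz":0,"hand":4.5},{"tx":0,"ty":0,"tz":0,"rx":0,"ry":0,"rz":0,"hand":4.5},{"tx":0,"ty":0,"tz":0,"rx":0,"ry":0,"rz":0,"hand":4.5}]}}

```text
clock: 4.25
eef_pos: [0.478, -0.1413, 0.1247]
eef_rot: [0.972, 0.233, -0.002, -0.001]
force: [0.1, -0.3, -2.5]
grip_width: 0.625
grasp_force: 63.7
```

```bash
python3 - <<'E'
from h import *
s=arm.sense(); print(s["clock"],s["eef_pos"])
c,W=cam("wrist"); cv2.imwrite("pics/w3.png",c["img"][:,:,::-1])
disc(W,.5365,-.0745,.03,.028,.036);disc(W,.5365,-.0745,.02,.05,.08);disc(W,.5365,-.0745,.02,.08,.095)
x,y=s["eef_pos"][:2]; disc(W,x,y,.032,.1185,.1235)
to(.5365,-.0745,.126)
E
```

```text
4.25 [ 0.47799248 -0.14134061  0.12465048]
3183 enc [ 0.5378 -0.074 ] 0.022 mean [ 0.5387 -0.0755  0.0319]
313 enc [ 0.5377 -0.0741] 0.0066 mean [ 0.5387 -0.0777  0.0706]
423 enc [ 0.5351 -0.0755] 0.0045 mean [ 0.538  -0.0747  0.0842]
7029 enc [ 0.4809 -0.14  ] 0.031 mean [ 0.4791 -0.141   0.1194]
delta tool cm [ 8.29 -3.35 -0.13]
```

View pics/w3.png

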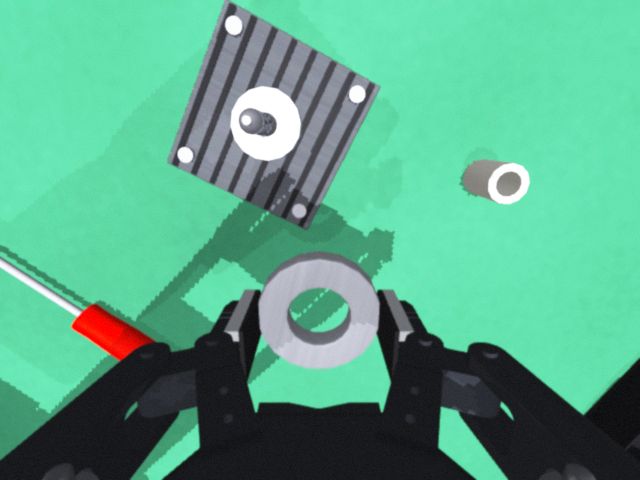

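The wrist view shows the washer held level at (320,310), the bolt tip at (250,120) and the spacer at (265,123). I move over the bolt and lower part way.

>>> {"method": "servo_tool", "body": {"commands": [{"tx":2.8,"ty":-1.1,"tz":0,"rx":0,"ry":0,"rz":0,"hand":4.5},{"tx":2.8,"ty":-1.1,"tz":0,"rx":0,"ry":0,"rz":0,"hand":4.5},{"tx":2.8,"ty":-1.1,"tz":0,"rx":0,"ry":0,"rz":0,"hand":4.5},{"tx":0,"ty":0,"tz":0,"rx":0,"ry":0,"rz":0,"hand":4.5},{"tx":0,"ty":0,"tz":0,"rx":0,"ry":0,"rz":0,"hand":4.5},{"tx":0,"ty":0,"tz":0,"rx":0,"ry":0,"rz":0,"hand":4.5}]}}

```text
clock: 4.9
eef_pos: [0.5376, -0.0756, 0.1258]
eef_rot: [0.973, 0.232, -0.001, -0.0]
force: [-0.1, 0.1, -1.9]
grip_width: 0.623
grasp_force: 63.7
```

```bash
python3 - <<'E'
from h import *
s=arm.sense(); print(s["clock"],s["eef_pos"])
c,W=cam("wrist")
x,y=s["eef_pos"][:2]; disc(W,x,y,.03,.117,.124);disc(W,.537,-.0745,.012,.07,.095)
to(.5372,-.0745,.052)
E
```

```text
4.9 [ 0.53755034 -0.07555996  0.1258057 ]
8516 enc [ 0.5383 -0.0751] 0.0297 mean [ 0.5393 -0.0749  0.1202]
few 0
delta tool cm [ 0.02 -0.12  7.4 ]
```

>>> {"method": "servo_tool", "body": {"commands": [{"tx":0,"ty":-0.1,"tz":1,"rx":0,"ry":0,"rz":0,"hand":4.5},{"tx":0,"ty":0,"tz":1,"rx":0,"ry":0,"rz":0,"hand":4.5},{"tx":0,"ty":0,"tz":1,"rx":0,"ry":0,"rz":0,"hand":4.5},{"tx":0,"ty":0,"tz":1,"rx":0,"ry":0,"rz":0,"hand":4.5},{"tx":0,"ty":0,"tz":1,"rx":0,"ry":0,"rz":0,"hand":4.5},{"tx":0,"ty":0,"tz":1,"rx":0,"ry":0,"rz":0,"hand":4.5},{"tx":0,"ty":0,"tz":0.7,"rx":0,"ry":0,"rz":0,"hand":4.5},{"tx":0,"ty":0,"tz":0.4,"rx":0,"ry":0,"rz":0,"hand":4.5},{"tx":0,"ty":0,"tz":0.2,"rx":0,"ry":0,"rz":0,"hand":4.5},{"tx":0,"ty":0,"tz":0,"rx":0,"ry":0,"rz":0,"hand":4.5},{"tx":0,"ty":0,"tz":0,"rx":0,"ry":0,"rz":0,"hand":4.5}]}}

```text
clock: 6.05
eef_pos: [0.5387, -0.0738, 0.0536]
eef_rot: [0.973, 0.232, 0.0, 0.0]
force: [-0.3, -0.5, -1.5]
grip_width: 0.626
grasp_force: 63.7
```

>>> {"method": "servo_tool", "body": {"commands": [{"tx":0,"ty":0,"tz":0.1,"rx":0,"ry":0,"rz":0,"hand":4.5},{"tx":0,"ty":0,"tz":0.1,"rx":0,"ry":0,"rz":0,"hand":4.5},{"tx":0,"ty":0,"tz":0,"rx":0,"ry":0,"rz":0,"hand":4.5},{"tx":0,"ty":0,"tz":0,"rx":0,"ry":0,"rz":0,"hand":4.5}]}}

```text
clock: 6.45
eef_pos: [0.5384, -0.0737, 0.0513]
eef_rot: [0.973, 0.232, 0.0, 0.0]
force: [-0.4, -0.2, -3.2]
grip_width: 0.625
grasp_force: 63.7
```

>>> {"method": "servo_tool", "body": {"commands": [{"tx":0,"ty":0,"tz":0.1,"rx":0,"ry":0,"rz":0,"hand":4.5},{"tx":0,"ty":0,"tz":0,"rx":0,"ry":0,"rz":0,"hand":7.5},{"tx":0,"ty":0,"tz":0,"rx":0,"ry":0,"rz":0,"hand":7.5},{"tx":0,"ty":0,"tz":0,"rx":0,"ry":0,"rz":0,"hand":7.5},{"tx":0,"ty":0,"tz":0,"rx":0,"ry":0,"rz":0,"hand":7.5},{"tx":0,"ty":0,"tz":-1,"rx":0,"ry":0,"rz":0,"hand":7.5},{"tx":0,"ty":0,"tz":-2,"rx":0,"ry":0,"rz":0,"hand":7.5},{"tx":0,"ty":0,"tz":-3,"rx":0,"ry":0,"rz":0,"hand":7.5},{"tx":0,"ty":0,"tz":-3,"rx":0,"ry":0,"rz":0,"hand":7.5},{"tx":0,"ty":0,"tz":-3,"rx":0,"ry":0,"rz":0,"hand":7.5},{"tx":0,"ty":0,"tz":0,"rx":0,"ry":0,"rz":0,"hand":7.5},{"tx":0,"ty":0,"tz":0,"rx":0,"ry":0,"rz":0,"hand":7.5}]}}

```text
clock: 7.65
eef_pos: [0.5386, -0.0738, 0.1714]
eef_rot: [0.973, 0.232, 0.001, 0.0]
force: [-0.2, -0.1, -1.0]
grip_width: 0.878
grasp_force: 0.0
```

```bash
python3 - <<'E'
from h import *
for n in ("scene","side"):
    c,W=cam(n); disc(W,.5375,-.0742,.045,.038,.05);disc(W,.5375,-.0742,.02,.06,.095)
s=arm.sense();print(s["eef_pos"],s["q"]); to(.565,.2815,.17)
E
```

```text
506 enc [ 0.5388 -0.075 ] 0.0291 mean [ 0.5414 -0.0781  0.043 ]
89 enc [ 0.5381 -0.0755] 0.0064 mean [ 0.54   -0.077   0.0744]
238 enc [ 0.5348 -0.0748] 0.0293 mean [ 0.5323 -0.0696  0.0441]
57 enc [ 0.5342 -0.0726] 0.0062 mean [ 0.5338 -0.0716  0.0747]
[ 0.53762595 -0.07360475  0.16961934] [-1.57204999e-01  3.32972080e-01  1.75670403e+00 -1.04291850e-04
  1.05366769e+00  9.44855326e-01]
delta tool cm [ 18.49 -30.44  -0.04]
```

>>> {"method": "servo_tool", "body": {"commands": [{"tx":1.85,"ty":-3,"tz":0,"rx":0,"ry":0,"rz":0,"hand":7.5},{"tx":1.85,"ty":-3,"tz":0,"rx":0,"ry":0,"rz":0,"hand":7.5},{"tx":1.85,"ty":-3,"tz":0,"rx":0,"ry":0,"rz":0,"hand":7.5},{"tx":1.85,"ty":-3,"tz":0,"rx":0,"ry":0,"rz":0,"hand":7.5},{"tx":1.85,"ty":-3,"tz":0,"rx":0,"ry":0,"rz":0,"hand":7.5},{"tx":1.85,"ty":-3,"tz":0,"rx":0,"ry":0,"rz":0,"hand":7.5},{"tx":1.85,"ty":-3,"tz":0,"rx":0,"ry":0,"rz":0,"hand":7.5},{"tx":1.85,"ty":-3,"tz":0,"rx":0,"ry":0,"rz":0,"hand":7.5},{"tx":1.85,"ty":-3,"tz":0,"rx":0,"ry":0,"rz":0,"hand":7.5},{"tx":1.85,"ty":-3.4,"tz":0,"rx":0,"ry":0,"rz":0,"hand":7.5},{"tx":0,"ty":0,"tz":2,"rx":0,"ry":0,"rz":-0.12,"hand":6.5},{"tx":0,"ty":0,"tz":2,"rx":0,"ry":0,"rz":-0.12,"hand":6.5},{"tx":0,"ty":0,"tz":0,"rx":0,"ry":0,"rz":-0.1,"hand":6.5},{"tx":0,"ty":0,"tz":0,"rx":0,"ry":0,"rz":0,"hand":6.5},{"tx":0,"ty":0,"tz":0,"rx":0,"ry":0,"rz":0,"hand":6.5}]}}

```text
clock: 9.25
eef_pos: [0.5659, 0.2809, 0.1295]
eef_rot: [0.92, 0.392, -0.001, 0.0]
force: [0.0, 0.5, -0.4]
grip_width: 0.761
grasp_force: 0.0
```

```bash
python3 - <<'E'
from h import *
s=arm.sense(); print(s["clock"],s["eef_pos"],s["q"],s["grip_width"])
c,W=cam("wrist"); cv2.imwrite("pics/w4.png",c["img"][:,:,::-1])
disc(W,.565,.2815,.045,.003,.009); b=disc(W,.565,.2815,.03,.028,.036)
if b: to(b[0],b[1],.03)
E
```

```text
9.25 [0.56593689 0.28092695 0.12953339] [ 4.42614012e-01  4.98383929e-01  1.59301360e+00 -1.41522343e-04
  1.05146778e+00  1.20683748e+00] 0.760618685634839
1083 enc [0.5621 0.2829] 0.0293 mean [0.5729 0.289  0.0059]
977 enc [0.5666 0.2823] 0.018 mean [0.567  0.283  0.0316]
delta tool cm [ 0.14 -0.06 10.  ]
```

View pics/w4.png

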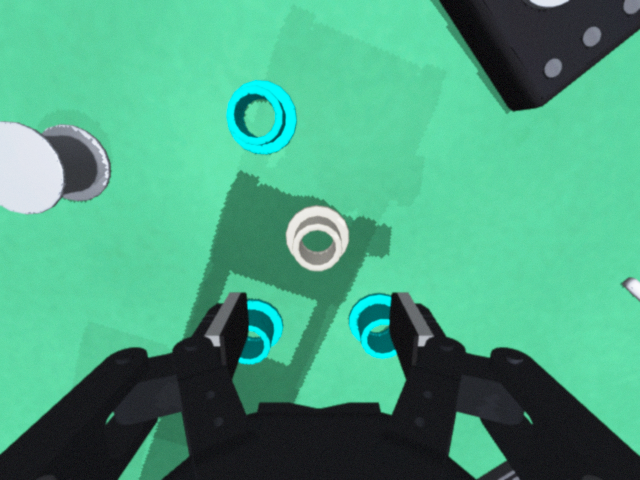

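The wrist view shows the white flanged bushing centred between the fingers at (317,240), with the turquoise copies at (260,118), (255,330) and (375,325), clear of the closing line. I descend, close and lift.

>>> {"method": "servo_tool", "body": {"commands": [{"tx":0.1,"ty":0,"tz":2.5,"rx":0,"ry":0,"rz":0,"hand":6},{"tx":0,"ty":0,"tz":2.5,"rx":0,"ry":0,"rz":0,"hand":6},{"tx":0,"ty":0,"tz":2,"rx":0,"ry":0,"rz":0,"hand":6},{"tx":0,"ty":0,"tz":2,"rx":0,"ry":0,"rz":0,"hand":6},{"tx":0,"ty":0,"tz":1.2,"rx":0,"ry":0,"rz":0,"hand":6},{"tx":0,"ty":0,"tz":0,"rx":0,"ry":0,"rz":0,"hand":6},{"tx":0,"ty":0,"tz":0,"rx":0,"ry":0,"rz":0,"hand":6},{"tx":0,"ty":0,"tz":0,"rx":0,"ry":0,"rz":0,"hand":2.8},{"tx":0,"ty":0,"tz":0,"rx":0,"ry":0,"rz":0,"hand":2.8},{"tx":0,"ty":0,"tz":0,"rx":0,"ry":0,"rz":0,"hand":2.8},{"tx":0,"ty":0,"tz":0,"rx":0,"ry":0,"rz":0,"hand":2.8},{"tx":0,"ty":0,"tz":0,"rx":0,"ry":0,"rz":0,"hand":2.8}]}}

```text
clock: 10.5
eef_pos: [0.5677, 0.2822, 0.0299]
eef_rot: [0.919, 0.393, 0.002, -0.0]
force: [-0.2, -0.4, 5.4]
grip_width: 0.393
grasp_force: 60.1
```

>>> {"method": "servo_tool", "body": {"commands": [{"tx":0,"ty":0,"tz":-0.5,"rx":0,"ry":0,"rz":0,"hand":2.8},{"tx":0,"ty":0,"tz":-2,"rx":0,"ry":0,"rz":0,"hand":2.8},{"tx":0,"ty":0,"tz":-3,"rx":0,"ry":0,"rz":0,"hand":2.8},{"tx":0,"ty":0,"tz":-3,"rx":0,"ry":0,"rz":0,"hand":2.8},{"tx":0,"ty":0,"tz":-3,"rx":0,"ry":0,"rz":0,"hand":2.8},{"tx":0,"ty":0,"tz":-1,"rx":0,"ry":0,"rz":0,"hand":2.8},{"tx":0,"ty":0,"tz":0,"rx":0,"ry":0,"rz":0,"hand":2.8},{"tx":0,"ty":0,"tz":0,"rx":0,"ry":0,"rz":0,"hand":2.8}]}}

```text
clock: 11.3
eef_pos: [0.566, 0.2814, 0.1519]
eef_rot: [0.919, 0.393, -0.001, 0.0]
force: [1.1, -0.0, -1.7]
grip_width: 0.392
grasp_force: 59.7
```

```bash
python3 - <<'E'
from h import *
s=arm.sense(); print(s["clock"],s["eef_pos"],s["grip_width"],s["grasp_force"],s["force"])
x,y,z=s["eef_pos"]
c,W=cam("wrist"); cv2.imwrite("pics/w5.png",c["img"][:,:,::-1])
m=(np.hypot(W[...,0]-x,W[...,1]-y)<.03)&(W[...,2]>z-.045)&(W[...,2]<z+.01)&(c["img"].min(-1)>110); p=W[m]
print(len(p),p.mean(0),np.percentile(p[:,2]-z,[1,10,50,90,99]))
top=p[p[:,2]>np.percentile(p[:,2],95)-.003]; print(top.mean(0), cv2.minEnclosingCircle(top[:,:2].astype(np.float32)))
A=np.c_[top[:,:2]-top[:,:2].mean(0),np.ones(len(top))]; print("slope",np.linalg.lstsq(A,top[:,2],rcond=None)[0])
to(.5372,-.0745,.155)
E
```

```text
11.3 [0.56595216 0.28140477 0.1518721 ] 0.39173091180224695 59.68694720417261 [ 1.07904618 -0.03753532 -1.65530616]
7342 [0.5689459  0.28388536 0.14163741] [-0.02706168 -0.02452768 -0.00854074  0.00220856  0.00300477]
[0.56650273 0.28138682 0.15362709] ((0.5682260394096375, 0.2843495011329651), 0.02234298177063465)
slope [-0.00186801 -0.00262446  0.15362709]
delta tool cm [-27.71  22.5   -0.3 ]
```

View pics/w5.png

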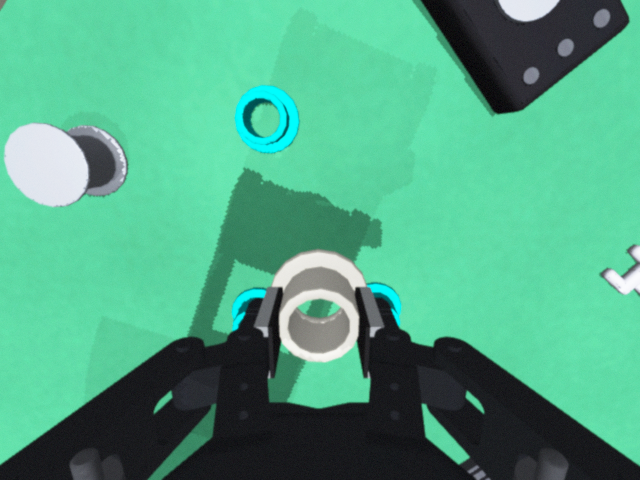

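The wrist view shows the bushing held upright and level at (318,320), flange down. I carry it to the bolt.

>>> {"method": "servo_tool", "body": {"commands": [{"tx":-2.77,"ty":2.25,"tz":0,"rx":0,"ry":0,"rz":0,"hand":2.8},{"tx":-2.77,"ty":2.25,"tz":0,"rx":0,"ry":0,"rz":0,"hand":2.8},{"tx":-2.77,"ty":2.25,"tz":0,"rx":0,"ry":0,"rz":0,"hand":2.8},{"tx":-2.77,"ty":2.25,"tz":0,"rx":0,"ry":0,"rz":0,"hand":2.8},{"tx":-2.77,"ty":2.25,"tz":0,"rx":0,"ry":0,"rz":0,"hand":2.8},{"tx":-2.77,"ty":2.25,"tz":0,"rx":0,"ry":0,"rz":0,"hand":2.8},{"tx":-2.77,"ty":2.25,"tz":0,"rx":0,"ry":0,"rz":0,"hand":2.8},{"tx":-2.77,"ty":2.25,"tz":0,"rx":0,"ry":0,"rz":0,"hand":2.8},{"tx":-2.77,"ty":2.25,"tz":0,"rx":0,"ry":0,"rz":0,"hand":2.8},{"tx":-2.77,"ty":2.25,"tz":0,"rx":0,"ry":0,"rz":0,"hand":2.8},{"tx":0,"ty":0,"tz":0,"rx":0,"ry":0,"rz":0,"hand":2.8},{"tx":0,"ty":0,"tz":0,"rx":0,"ry":0,"rz":0,"hand":2.8},{"tx":0,"ty":0,"tz":0,"rx":0,"ry":0,"rz":0,"hand":2.8}]}}

```text
clock: 12.65
eef_pos: [0.5379, -0.0731, 0.1524]
eef_rot: [0.919, 0.394, -0.001, -0.001]
force: [0.7, 1.0, -0.8]
grip_width: 0.391
grasp_force: 59.7
```

```bash
python3 - <<'E'
from h import *
s=arm.sense(); print(s["clock"],s["eef_pos"],s["grip_width"])
to(.5372,-.0745,.0745)
E
```

```text
12.65 [ 0.53789933 -0.07314853  0.15235294] 0.391040002600947
delta tool cm [-0.14  0.06  7.79]
```

>>> {"method": "servo_tool", "body": {"commands": [{"tx":-0.1,"ty":0,"tz":1.2,"rx":0,"ry":0,"rz":0,"hand":2.8},{"tx":0,"ty":0,"tz":1,"rx":0,"ry":0,"rz":0,"hand":2.8},{"tx":0,"ty":0,"tz":1,"rx":0,"ry":0,"rz":0,"hand":2.8},{"tx":0,"ty":0,"tz":1,"rx":0,"ry":0,"rz":0,"hand":2.8},{"tx":0,"ty":0,"tz":1,"rx":0,"ry":0,"rz":0,"hand":2.8},{"tx":0,"ty":0,"tz":1,"rx":0,"ry":0,"rz":0,"hand":2.8},{"tx":0,"ty":0,"tz":0.8,"rx":0,"ry":0,"rz":0,"hand":2.8},{"tx":0,"ty":0,"tz":0.4,"rx":0,"ry":0,"rz":0,"hand":2.8},{"tx":0,"ty":0,"tz":0.1,"rx":0,"ry":0,"rz":0,"hand":2.8},{"tx":0,"ty":0,"tz":0,"rx":0,"ry":0,"rz":0,"hand":2.8},{"tx":0,"ty":0,"tz":0,"rx":0,"ry":0,"rz":0,"hand":2.8}]}}

```text
clock: 13.75
eef_pos: [0.538, -0.0747, 0.0787]
eef_rot: [0.919, 0.393, 0.0, 0.0]
force: [-0.1, 0.3, -0.2]
grip_width: 0.393
grasp_force: 59.8
```

>>> {"method": "servo_tool", "body": {"commands": [{"tx":0,"ty":0,"tz":0.1,"rx":0,"ry":0,"rz":0,"hand":2.8},{"tx":0,"ty":0,"tz":0.1,"rx":0,"ry":0,"rz":0,"hand":2.8},{"tx":0,"ty":0,"tz":0.1,"rx":0,"ry":0,"rz":0,"hand":2.8},{"tx":0,"ty":0,"tz":0,"rx":0,"ry":0,"rz":0,"hand":2.8},{"tx":0,"ty":0,"tz":0,"rx":0,"ry":0,"rz":0,"hand":2.8}]}}

```text
clock: 14.25
eef_pos: [0.5376, -0.0747, 0.0753]
eef_rot: [0.919, 0.393, -0.0, 0.0]
force: [0.3, -0.6, -0.6]
grip_width: 0.395
grasp_force: 59.8
```

Still free, about 1–2 mm above the washer. I ease down a little, release and retreat.

>>> {"method": "servo_tool", "body": {"commands": [{"tx":0,"ty":0,"tz":0.1,"rx":0,"ry":0,"rz":0,"hand":2.8},{"tx":0,"ty":0,"tz":0,"rx":0,"ry":0,"rz":0,"hand":2.8},{"tx":0,"ty":0,"tz":0,"rx":0,"ry":0,"rz":0,"hand":5.5},{"tx":0,"ty":0,"tz":0,"rx":0,"ry":0,"rz":0,"hand":5.5},{"tx":0,"ty":0,"tz":0,"rx":0,"ry":0,"rz":0,"hand":6.5},{"tx":0,"ty":0,"tz":0,"rx":0,"ry":0,"rz":0,"hand":6.5},{"tx":0,"ty":0,"tz":0,"rx":0,"ry":0,"rz":0,"hand":6.5},{"tx":0,"ty":0,"tz":-1,"rx":0,"ry":0,"rz":0,"hand":6.5},{"tx":0,"ty":0,"tz":-2,"rx":0,"ry":0,"rz":0,"hand":6.5},{"tx":0,"ty":0,"tz":-3,"rx":0,"ry":0,"rz":0,"hand":6.5},{"tx":0,"ty":0,"tz":-4,"rx":0,"ry":0,"rz":0,"hand":6.5},{"tx":-2,"ty":0,"tz":-4,"rx":0,"ry":0,"rz":0,"hand":6.5},{"tx":-3,"ty":0,"tz":-1,"rx":0,"ry":0,"rz":0,"hand":6.5},{"tx":-3,"ty":0,"tz":0,"rx":0,"ry":0,"rz":0,"hand":6.5},{"tx":0,"ty":0,"tz":0,"rx":0,"ry":0,"rz":0,"hand":6.5},{"tx":0,"ty":0,"tz":0,"rx":0,"ry":0,"rz":0,"hand":6.5}]}}

```text
clock: 15.85
eef_pos: [0.4823, -0.1327, 0.2251]
eef_rot: [0.92, 0.393, 0.001, 0.0]
force: [-0.2, -0.6, 0.0]
grip_width: 0.76
grasp_force: 0.0
```

```bash
python3 - <<'E'
from h import *
s=arm.sense(); print(s["clock"],s["eef_pos"],s["force"])
for n in ("scene","side","wrist"):
    c,W=cam(n); print(n); disc(W,.5375,-.0742,.045,.072,.08);disc(W,.5375,-.0742,.045,.046,.053);disc(W,.5375,-.0742,.045,.038,.045);disc(W,.5375,-.0742,.012,.08,.095)
    if n=="wrist": cv2.imwrite("pics/w6.png",c["img"][:,:,::-1])
E
```

```text
15.85 [ 0.48232365 -0.13272215  0.2250582 ] [-0.22879621 -0.63624     0.04762937]
scene
184 enc [ 0.537  -0.0766] 0.0189 mean [ 0.5382 -0.0775  0.0751]
217 enc [ 0.5375 -0.0772] 0.0248 mean [ 0.5453 -0.0834  0.0494]
151 enc [ 0.5396 -0.0755] 0.0284 mean [ 0.5526 -0.0825  0.0422]
25 enc [ 0.5386 -0.0761] 0.0051 mean [ 0.5386 -0.0761  0.0837]
side
94 enc [ 0.5343 -0.0749] 0.0184 mean [ 0.5329 -0.0729  0.0761]
112 enc [ 0.5347 -0.0729] 0.0269 mean [ 0.5297 -0.0641  0.05  ]
67 enc [ 0.5328 -0.0702] 0.0262 mean [ 0.5241 -0.0586  0.0418]
16 enc [ 0.536  -0.0733] 0.0055 mean [ 0.5349 -0.0732  0.0851]
wrist
870 enc [ 0.5374 -0.0756] 0.0179 mean [ 0.5376 -0.0754  0.0759]
1058 enc [ 0.5383 -0.0759] 0.0258 mean [ 0.5376 -0.0754  0.0498]
560 enc [ 0.5381 -0.0744] 0.028 mean [ 0.5424 -0.068   0.0435]
162 enc [ 0.5378 -0.0739] 0.0057 mean [ 0.5376 -0.074   0.0841]
```

View pics/w6.png

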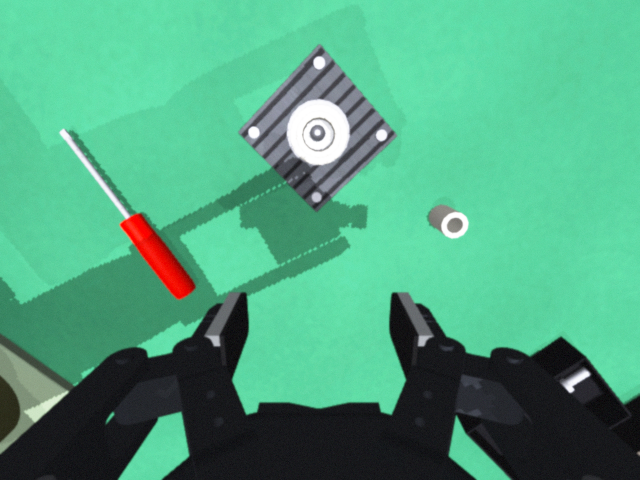

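The bushing stands centred on the bolt at (318,132). Its top is at 76 mm and its flange top at 50 mm, as a complete stack requires. I hand it in.

```bash
python3 -c "
from rig import ticket; print(ticket.close_job())"
```

```text
the job is handed in; nothing more can be done
None
```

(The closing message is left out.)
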